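# Punch the drill spot on a badge bracket

### The job

Slide the aluminium bracket along the bench, flat and never lifted, until it lies flush against both the side fence and the end stop of the blue marking stand, with its red cross under the punch. Then press the punch's red head straight down until you feel its hidden spring snap, without crushing on past it, and let the head rise fully again. Leave the bracket seated against both fences and leave the three loose badges and the bottle where they are.

Things in the scene. Friction and masses are not known exactly. Their poses are not given: they have to be found in the camera images.
- stand: Blue marking stand, bolted to the bench; origin on the bench straight below the punch. The bracket slides in along its +x, which points to the robot's left (world +y) within 0.4 rad; its +y side faces the robot. Sides +y and -x are open. A 38 mm wide arm from a column behind the end stop carries the punch; a dark nose, 24 mm diameter, hangs from the arm, its lower end 11 mm above the bench.
- punch_axis (a point): The point on the bench straight below the punch tip (the stand's origin).
- side_fence (a point): Middle of the top edge of the side fence's inner face. The fence is 14 mm high, its inner face at y = -45 mm in the stand's frame, from x = -138 to +52 mm.
- end_stop (a point): Point on the top edge of the end stop's inner face. The stop is 14 mm high, its inner face at x = +50 mm in the stand's frame, from y = -59 to +45 mm.
- overarm_end (a point): Free end of the stand's arm, on its top face: x = -16 mm, z = 75 mm in the stand's frame. The arm spans z = 50 to 75 mm, from here to the column at x = 82 to 118 mm.
- bracket: Loose aluminium bracket blank, 0.25 to 0.45 kg, 180 mm long (x) by 90 mm wide (y), base 6 mm thick; origin at the centre of its underside, z up. It starts flat on the bench behind and to the open side of its seat, turned up to 0.25 rad. Seated, its front end (x = +90) touches the end stop, its plain -y side the side fence, and its origin is at x = -40 mm, y = 0 in the stand's frame, axes parallel.
- rear_flange (a point): Middle of the outer face of the upturned flange at the bracket's rear end (x = -90 mm in its frame, outward is -x), 90 mm wide, 6 mm thick, top 25 mm above the bench.
- side_flange (a point): Middle of the outer face of the upturned flange on the bracket's +y side (y = +45 mm, from x = -84 to +16 mm in its frame, outward is +y), 6 mm thick, top 25 mm above the bench.
- spot (a point): Centre of the red cross (26 mm) that marks the drill spot on top of the bracket's base: at x = +40 mm, y = 0, z = 6 mm in the bracket's frame.
- punch_core: Steel core of the punch with its tip, hidden inside the nose and arm; the tip points straight down over the stand's origin and slides only up and down. Above the arm, all that shows is a 20 mm brass barrel with the red head.
- head_top (a point): Centre of the flat top of the red head (42 mm diameter, 14 mm thick), 150 mm above the bench when up. The head moves straight down only.
- stroke (a joint): How far the head is pushed down, m: 0 up, at most 0.052; a light spring (under 7 N) lifts it again. The punch's setting is hidden and differs every time: it meets the seated bracket after 6 to 30 mm of stroke. Over about 8 mm more the push builds up to 13 to 20 N in all; then the spring snaps and the push drops at once by some 4 N or more. Some 8 mm beyond the snap the punch goes solid.
- catch (a joint): The hidden catch inside the punch, rad: 0 cocked; it stays near 0 (under 0.3) until the snap, then at once folds to 0.6 or more and the punch's point strikes the bracket. It cocks itself again when the head rises.
- badge1: Loose black teardrop badge with a silver disc, 68 x 56 x 12 mm, a bystander; origin under the round part.
- badge2: Another such badge, a bystander.
- badge3: Another such badge, a bystander.
- bottle: Blue bottle, 60 mm diameter, 190 mm high, a bystander; origin at the centre of its base.
There are look-alikes about, which are no part of the job. Of the things like the bracket, leave any that is purple; of the rest the smaller one is meant.

How it is judged:
By the outcome, as a careful person would: the job done as asked, in the order asked, and still so for the second after the job is handed in, with the robot touching nothing.
It also fails if it takes over 72 s, if anything falls off the work surface, if the arm or the gripper's body presses on something with over 40 N, if the wrist force passes 120 N, or if a joint passes its speed limit or range.

### The arm

A 6-joint arm with a two-finger parallel gripper is mounted at the origin on the work surface. World frame = base frame: x ahead of the robot, y to its left, z up, the work surface at z = 0. Lengths are in m, angles in degrees, forces in N, time in s.
With the tool pointing down it reaches from about 0.3 to 0.75 m from the base axis. Payload 8.5 kg.
Tool frame: the origin (TCP) lies at the very end of the fingers, on their centre line; the grasp point (between the pads) lies grasp_offset behind it (grasp_offset is the distance from the TCP to the grasp point, in m); x points along the fingers, z is the direction in which the jaws open and shut, and the axes are right-handed (so a half turn about x gives the same grasp; the last joint's range is limited). The gripper opens to 85 mm and grips with 20 to 120 N. Pads are 22 mm wide; open, the fingers measure 114 mm over their backs; the gripper's body (76 mm by 85 mm) begins 54 mm behind the grasp point. The pads swing forward as they close: fully open they stand 13 mm farther back than shut.
Start: joints at [63.696, 21.807, 74.336, -0, 83.858, -12.336], TCP at [0.133, 0.534, 0.231] pointing down, gripper open.
Joint ranges: [-178.18, 178.18], [-50.72, 133.34], [12.68, 142.11], [-81.47, 261.47], [9.98, 163.14], [-165.26, 165.26]. Speed limits (degrees/s): [136.94, 136.94, 180, 180, 180, 180].

### API

Orientations are given as a 3x3 rotation matrix whose columns are the frame's x, y, z axes.
In Python, from rig import observe, get_image, close_job, recognise, grasp_offset gives the robot as it stands.
- The arm moves only by the tool drive_tool, never from a script. Its argument "targets" is a list that holds one entry, the list of rows, each a list of 7 numbers: the shift along the tool's x, y, z in units of 50 mm (1.0 is 50 mm), then the turn, a rotation vector about the tool's x, y, z in rad, then the opening, from -1 (shut) to 1 (fully open), so that 0 is half open. A call has 1 to 5 rows; each row shifts and turns the commanded pose from where the row before left it, along the tool's axes as they then stand; what a row does not reach is not made up. A row lasts 1/10 s, in which the tool goes at most 50 mm and 8.59 degrees, less where a joint would pass 70% of its speed; a pose out of reach is approached as far as the arm can. A call is refused whole if a number of a shift passes 1 or a number of a turn 0.15, either way. A call with a gripper value outside its range is refused whole. The fingers move at their own pace and stop on an object; "force" is the grip in N (left out, the last holds). Time passes only in rows, so rows that do not move let the fingers close. It gives the time, the measured TCP pose, the force and the opening at its end, in the units of the state.
- observe(): the state, without advancing time (a new reading comes with each control period).
- get_image(name): name is "scene" or "top"; returns a dict with "image" (400x640x3 uint8, red, green, blue), "fx", "fy", "cx", "cy" (pixels), "k1" (the pictures are not rectified: a ray, as slopes to the right and down, at radius r is drawn at 1 + k1 r^2 times it, then the intrinsics apply), "rvec" (rotation vector, rad) and "tvec" (3), from world to camera coordinates, as OpenCV has them. Camera axes: x right, y down, z forward; pixel columns grow to the right and rows downward; lengths in m; the calibration is good to about 2 mm. A picture is of the moment at which its call begins. There is no depth.
- close_job(): hands the job in, once; it reports no verdict.
Trained networks look in a picture, given as the dict that the camera call returned (one of the last four; its "shot" number tells which), for a name from the list of things; names that differ only in an ending like _2 or _b are one class to them, and where a whole thing is asked for, a point or a joint stands for the part that bears it (a point fixed in the world has none). Each returns a list of dicts, best first, with "p" (0 to 1); they miss things now and then, are a little off and sometimes report something else, mostly with a low value. They report only what shows in the picture. A call takes as long as a camera call. They do not tell look-alikes from the thing itself.
- recognise(label, picture): "at" ([column, row] as shares, 0 to 1, of the picture: columns of its width, rows of its height, amid what is visible of it).
The state is a dict: "time_s": time; "q": joint angles; "qvel": joint speeds; "joint_efforts": joint torques, N m; "position": TCP position; "tool_rot": TCP orientation; "ft_force": force on the tool from outside, world axes, zero at the start; "wrist_torque": the same for the moment, N m; "grip_width": finger opening in m.
Only numpy, scipy, OpenCV 4.12 (cv2) and the standard library are available. Lean on these libraries where they do the work, as an engineer would, in place of code of your own. Each camera call takes 0.05 s, during which the arm holds its last target.

## Working session

There is one attempt and no reset: what is moved stays moved. The work goes in short steps, Python scripts to look and compute and a tool call to move; the robot and the scene stay as the last step left them, time stands still between calls to the robot, and variables do not carry over. Pictures are saved under pics/ and viewed, and the job is handed in when it is done.

Besides the shell and the picture viewer there is one more tool, called after ">>>" as name(argument=value, ...), one argument or row to a line, values as JSON. drive_tool: Moves the arm, as the interface text tells. Its arguments: {"type":"object","properties":{"targets":{"type":"array"},"force":{"type":"number"}},"required":["targets"]}

```bash
ls -la; mkdir -p pics; cat > h.py <<'E'
import numpy as np, cv2
from rig import *
def save(img,name,crop=None,scale=1):
    if crop: img=img[crop[1]:crop[3],crop[0]:crop[2]]
    if scale!=1: img=cv2.resize(img,None,fx=scale,fy=scale,interpolation=cv2.INTER_CUBIC)
    cv2.imwrite('pics/'+name,img[:,:,::-1])
def Rt(p): return cv2.Rodrigues(np.array(p['rvec'],float))[0],np.array(p['tvec'],float).ravel()
def proj(p,X):
    R,t=Rt(p); c=np.atleast_2d(X)@R.T+t; s=c[:,:2]/c[:,2:]; r2=(s**2).sum(1,keepdims=True)
    s=s*(1+p['k1']*r2); return s*[p['fx'],p['fy']]+[p['cx'],p['cy']]
def back(p,uv,z):
    R,t=Rt(p); d=(np.atleast_2d(uv).astype(float)-[p['cx'],p['cy']])/[p['fx'],p['fy']]; s=d.copy()
    for _ in range(30): s=d/(1+p['k1']*(s**2).sum(1,keepdims=True))
    ray=np.c_[s,np.ones(len(s))]@R; C=-R.T@t
    k=(z-C[2])/ray[:,2]; return C+ray*k[:,None]
E
python3 - <<'E'
from h import *
import pickle
for n in ('scene','top'):
    p=get_image(n); save(p['image'],n+'0.png'); pickle.dump(p,open(n+'0.pkl','wb'))
    print(n,p['fx'],p['k1'],-Rt(p)[0].T@Rt(p)[1])
    for l in ('bracket','stand','overarm_end','head_top','spot','rear_flange','side_flange','side_fence','end_stop','badge1','bottle'):
        print(l,[(np.round(np.array(d['at'])*[640,400],1).tolist(),round(d['p'],2)) for d in recognise(l,p)])
print(observe()); print(grasp_offset)
E
```

```text
total 12
drwxr-xr-x  3 agent agent 4096 Dec  7 16:47 .
drwxr-xr-x 23 root  root  4096 Dec  7 16:47 ..
drwxr-xr-x  2 agent agent 4096 Dec  7 16:47 pics
scene 440.03956141388414 0.011348893342332569 [1.31875714 0.13702798 0.81837237]
bracket [([386.3, 189.6], 0.76), ([252.2, 185.2], 0.72), ([272.4, 236.1], 0.69)]
stand [([333.8, 244.6], 0.89)]
overarm_end [([335.1, 248.4], 0.61)]
head_top [([312.8, 211.3], 0.7)]
spot [([387.8, 190.5], 0.97), ([267.9, 231.8], 0.83), ([251.4, 183.4], 0.81)]
rear_flange [([250.5, 184.0], 0.97), ([387.9, 190.0], 0.65), ([273.3, 232.0], 0.56)]
side_flange [([253.0, 184.6], 0.87), ([387.6, 192.8], 0.8), ([269.2, 232.4], 0.57)]
side_fence [([337.1, 246.8], 0.82)]
end_stop [([335.1, 241.8], 0.88)]
badge1 [([458.2, 240.4], 0.92), ([181.2, 207.6], 0.79), ([472.3, 288.8], 0.73)]
bottle [([154.8, 219.4], 0.78), ([456.9, 237.6], 0.47)]
top 444.02815909721875 0.0018599386291902737 [0.21132716 0.02839666 1.4006974 ]
bracket [([396.8, 251.9], 0.85), ([358.5, 193.1], 0.7), ([267.3, 265.8], 0.56)]
stand [([307.9, 170.6], 0.9)]
overarm_end [([304.1, 173.7], 0.57)]
head_t
[... 522 characters left out ...]
4e-05,
        8.38584619e+01, -1.23361969e+01]), 'qvel': array([ 0.03422061, -0.08738684,  0.04068158, -0.08619022,  0.03624463,
        0.07749868]), 'joint_efforts': array([ 6.19046823e-04, -4.48320901e+01, -2.31470239e+01, -1.07235701e-04,
        4.86611880e-04, -4.17609465e-05]), 'position': array([0.13273772, 0.53370391, 0.23129357]), 'tool_rot': array([[-3.94537117e-05, -9.70435269e-01,  2.41361530e-01],
       [-7.67474471e-05,  2.41361532e-01,  9.70435266e-01],
       [-9.99999996e-01,  1.97633920e-05, -8.40010377e-05]]), 'ft_force': array([ 0.18664711, -0.99322121, -0.35746369]), 'wrist_torque': array([0.00801818, 0.00428506, 0.03122612]), 'grip_width': 0.08578890330658634}
0.0187
```

View pics/scene0.png

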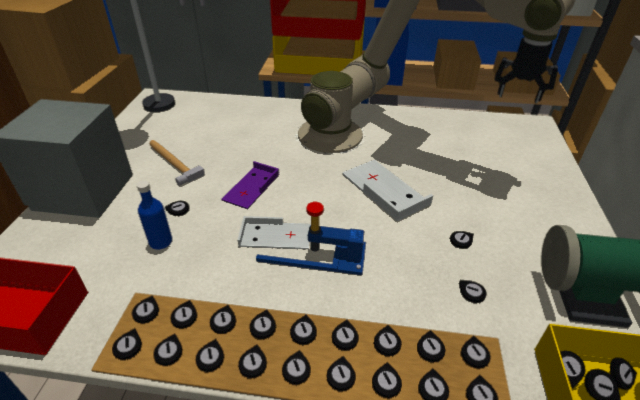

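View pics/top0.png

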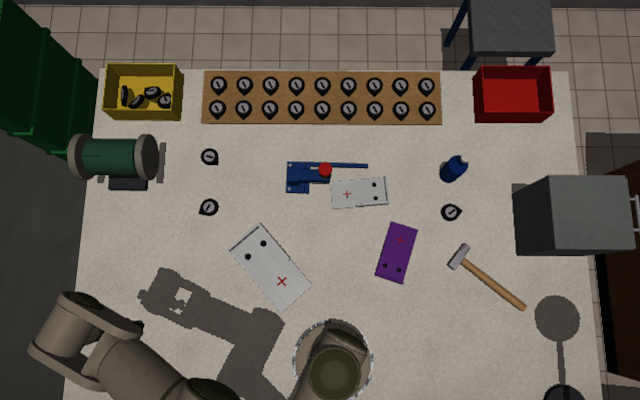

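```bash
python3 - <<'E'
from h import *
import pickle
p=pickle.load(open('top0.pkl','rb')); save(p['image'],'t1.png',(270,140,410,230),5.6)
p=pickle.load(open('scene0.pkl','rb')); save(p['image'],'s1.png',(225,190,385,290),5)
E
```

```text
(no output)
```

View pics/t1.png

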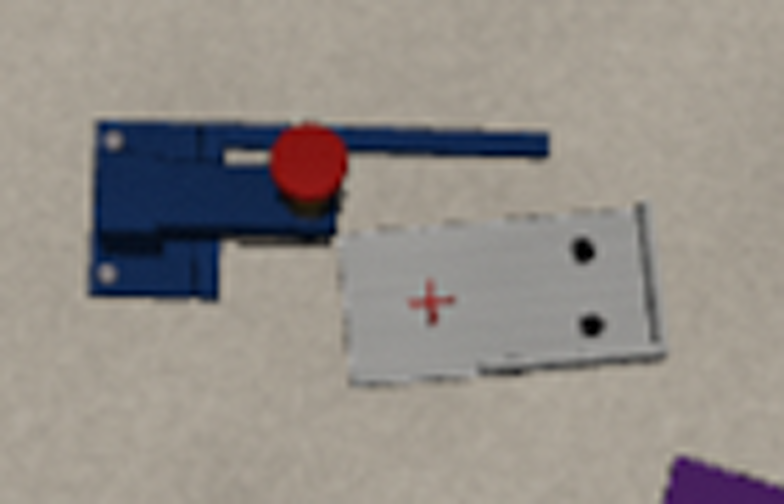

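View pics/s1.png

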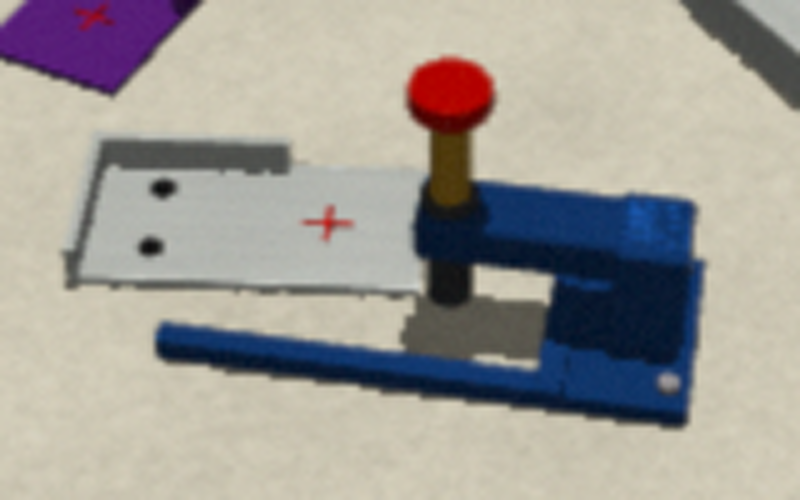

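```bash
cat > fit.py <<'E'
from h import *
from scipy.optimize import least_squares
def T(q,P):
    c,s=np.cos(q[2]),np.sin(q[2]); P=np.array(P,float)/1000
    return np.c_[q[0]+c*P[:,0]-s*P[:,1],q[1]+s*P[:,0]+c*P[:,1],P[:,2]]
def fit(obs,q0):
    f=lambda q:np.concatenate([(proj(p,T(q,P))-uv).ravel() for p,P,uv in obs])
    r=least_squares(f,q0,loss='soft_l1'); return r.x,r.fun
BR=[[90,-45,6],[90,45,6],[-90,45,0],[-90,-45,0],[-90,45,25],[-90,-45,25],[16,45,25],[-84,45,25],[40,0,6]]
ST=[[-138,-45,14],[52,-45,14],[50,45,14],[50,45,0],[-16,-19,75],[-16,19,75],[-16,19,50],[0,0,150]]
def overlay(p,name,crop,sc,bq=None,sq=None):
    im=cv2.resize(p['image'][crop[1]:crop[3],crop[0]:crop[2]],None,fx=sc,fy=sc,interpolation=cv2.INTER_CUBIC).copy()
    px=lambda q,P:[tuple(int(v) for v in ((a-np.array(crop[:2])+.5)*sc)) for a in proj(p,T(q,P))]
    def L(q,P,col):
        a=px(q,P)
        for i in range(len(a)-1): cv2.line(im,a[i],a[i+1],col,1)
    if bq is not None:
        L(bq,[[90,-45,6],[90,45,6],[16,45,6],[16,45,25],[-90,45,25],[-90,-45,25],[-90,-45,6],[90,-45,6]],(0,255,0))
        L(bq,[[27,0,6],[53,0,6]],(0,0,255))
    if sq is not None:
        L(sq,[[-138,-45,14],[50,-45,14],[50,45,14],[50,45,0]],(255,255,0))
        L(sq,[[82,-19,75],[-16,-19,75],[-16,19,75],[82,19,75]],(255,0,255)); L(sq,[[-16,19,75],[-16,19,50]],(255,0,255))
        L(sq,[[21*np.cos(t),21*np.sin(t),150] for t in np.linspace(0,6.29,30)],(0,255,255))
    save(im,name)
E
python3 - <<'E'
from fit import *
import pickle
p=pickle.load(open('top0.pkl','rb'));s=pickle.load(open('scene0.pkl','rb'))
t=lambda u:np.array(u)/5.6+[270,140]-.5
c=lambda u:np.array(u)/5.+[225,190]-.5
b,f=fit([(p,[[90,-45,6],[90,45,0],[-90,-45,25],[-90,45,25],[40,0,6]],t([[342,235],[350,384],[645,205],[664,354],[432,302]])),
 (s,[[-90,-45,0],[-90,45,25],[40,0,6],[16,45,25],[-90,-45,25]],c([[70,287],[100,137],[328,222],[288,142],[66,250]]))],[.45,-.05,1.57])
print(b,f.round(1))
st,f=fit([(p,[[-138,-45,0],[50,45,0],[-16,19,50],[0,0,150]],t([[549,157],[218,300],[335,242],[309,162]])),
 (s,[[-138,-45,14],[-16,-19,75],[0,0,150]],c([[165,322],[420,210],[451,90]]))],[.5,0,1.57])
print(st,f.round(1))
np.save('st.npy',st);np.save('br.npy',b)
overlay(p,'t2.png',(270,140,410,230),5.6,b,st);overlay(s,'s2.png',(225,190,385,290),5,b,st)
R=np.array([[np.cos(st[2]),-np.sin(st[2])],[np.sin(st[2]),np.cos(st[2])]])
print('bracket in stand',(R.T@(b[:2]-st[:2])*1000).round(1),b[2]-st[2])
for n,u in (('big',[[311,285]]),): pass
E
```

```text
[ 0.51873757 -0.08032532  1.66018217] [-1.1 -0.3 -0.2  0.7  1.  -0.9  0.6  0.1 -0.5  0.  -0.2 -0.2 -0.9 -1.1
  0.5  0.8  0.9 -0.6 -0.4  0.3]
[0.55886846 0.03014656 1.55589044] [-0.7  0.5  0.   0.7 -0.1 -0.  -0.4 -0.3 -0.6  0.1 -1.3  3.2  0.4 -0.9]
bracket in stand [-111.1   38.5] 0.10429172832982436
```

View pics/t2.png

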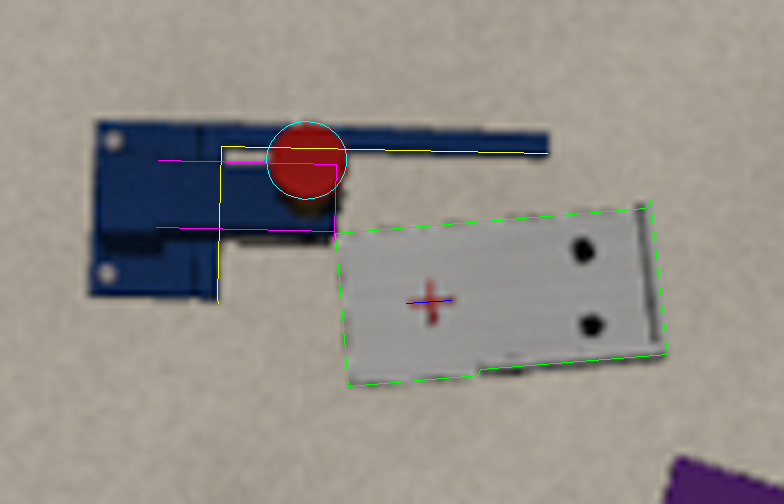

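View pics/s2.png

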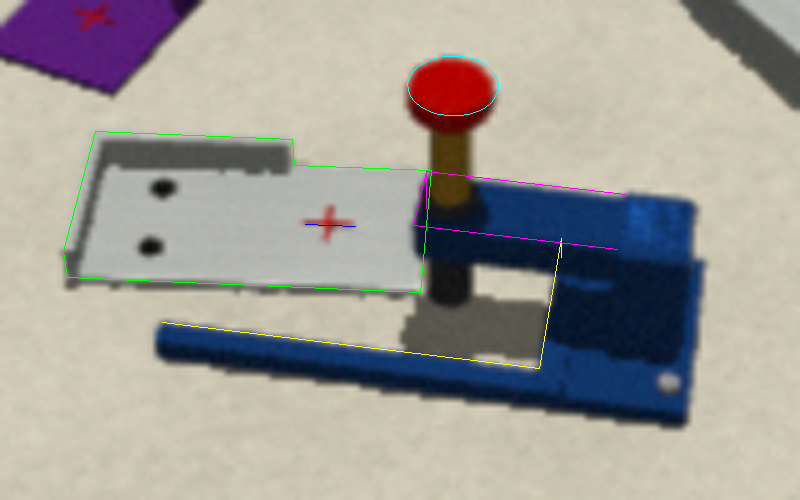

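>>> drive_tool(
  targets=[
    [[0, 0, 0, 0.149, 0, 0, 0], [0, 0, 0, 0.149, 0, 0, 0], [0, 0, 0, 0.149, 0, 0, 0], [0, 0, 0, 0.149, 0, 0, 0], [0, 0, 0, 0.149, 0, 0, 0]],
  ],
)

```text
time_s: 1.7
position: [0.1328, 0.5337, 0.2314]
tool_rot: [[0.0, -0.545, 0.839], [0.0, 0.839, 0.545], [-1.0, 0.0, 0.0]]
ft_force: [-0.5, 0.0, 0.3]
grip_width: 0.0427
```

>>> drive_tool(
  targets=[
    [[0, 0, 0, 0.149, 0, 0, 0], [0, 0, 0, 0.149, 0, 0, 0], [0, 0, 0, 0.149, 0, 0, 0], [0, 0, 0, 0.149, 0, 0, 0], [0, 0, 0, 0, 0, 0, 0]],
  ],
)

```text
time_s: 2.2
position: [0.1328, 0.5337, 0.2313]
tool_rot: [[-0.0, 0.015, 1.0], [-0.0, 1.0, -0.015], [-1.0, -0.0, -0.0]]
ft_force: [-0.1, 0.8, -0.2]
grip_width: 0.0426
```

```bash
cat > plan.py <<'E'
from fit import *
import sys
st=np.load('st.npy')
def S2W(xs,ys,z): return T(st,[[xs,ys,z]])[0]
def W2S(p):
    d=np.array(p[:2])-st[:2]; c,s=np.cos(st[2]),np.sin(st[2]); return np.array([c*d[0]+s*d[1],-s*d[0]+c*d[1],p[2]])*1000
def show():
    o=observe(); R=np.array(o['tool_rot'])
    print('t',o['time_s'],'TCP',np.round(o['position'],4),'stand mm',W2S(np.array(o['position'])).round(1),'yaw z deg',np.degrees(np.arctan2(R[1,2],R[0,2])).round(2),'F',np.round(o['ft_force'],1),'w',round(o['grip_width'],4),'q',np.round(o['q'],1))
    print('tool axes in stand: y',np.round(W2S(np.r_[st[:2]+R[:2,1],0])/1000,3)[:2],'z',np.round(W2S(np.r_[st[:2]+R[:2,2],0])/1000,3)[:2])
    return o,R
def to(xs,ys,z):
    o,R=show(); d=R.T@(S2W(xs,ys,z)-np.array(o['position'])); print('to',(xs,ys,z),'units of 50mm',np.round(d/.05,3))
E
python3 - <<'E'
from plan import *
to(-240,38,231)
import pickle
p=pickle.load(open('top0.pkl','rb'));s=pickle.load(open('scene0.pkl','rb'))
print('bottle',W2S(back(s,[[157,247]],0)[0]),'badge near',W2S(back(p,[[451,212]],.012)[0]))
for i in range(3): pass
print(back(p,[[451,212],[208,157],[208,207]],.01).round(3))
E
```

```text
t 2.2 TCP [0.1328 0.5337 0.2313] stand mm [497.2 433.6 231.3] yaw z deg -0.88 F [-0.1  0.8 -0.2] w 0.0426 q [63.7 21.8 74.3 -0.  83.9 64.6]
tool axes in stand: y [ 1. -0.] z [-0. -1.]
to (-240, 38, 231) units of 50mm [ 7.000e-03 -1.474e+01  7.918e+00]
bottle [-400.4023256   -49.97184894    0.        ] badge near [-404.53536976   96.60587515   12.        ]
[[ 0.457 -0.373  0.01 ]
 [ 0.632  0.409  0.01 ]
 [ 0.467  0.4    0.01 ]]
```

>>> drive_tool(
  targets=[
    [[0, -0.8, 0.5, 0, 0, 0, 0], [0, -0.8, 0.5, 0, 0, 0, 0], [0, -0.8, 0.5, 0, 0, 0, 0], [0, -0.8, 0.5, 0, 0, 0, 0], [0, -0.8, 0.5, 0, 0, 0, 0]],
  ],
)

```text
time_s: 2.7
position: [0.2555, 0.3304, 0.2315]
tool_rot: [[0.001, 0.009, 1.0], [0.0, 1.0, -0.009], [-1.0, 0.0, 0.001]]
ft_force: [1.1, 0.1, -0.1]
grip_width: 0.0425
```

>>> drive_tool(
  targets=[
    [[0, -0.8, 0.5, 0, 0, 0, 0], [0, -0.8, 0.5, 0, 0, 0, 0], [0, -0.8, 0.5, 0, 0, 0, 0], [0, -0.8, 0.5, 0, 0, 0, 0], [0, -0.8, 0.5, 0, 0, 0, 0]],
  ],
)

```text
time_s: 3.2
position: [0.3778, 0.1284, 0.2316]
tool_rot: [[0.001, 0.009, 1.0], [0.0, 1.0, -0.009], [-1.0, 0.0, 0.001]]
ft_force: [1.5, 0.4, -0.4]
grip_width: 0.0426
```

>>> drive_tool(
  targets=[
    [[0, -0.8, 0.4, 0, 0, 0, 0], [0, -0.8, 0.4, 0, 0, 0, 0], [0, -0.8, 0.4, 0, 0, 0, 0], [0, -0.8, 0.4, 0, 0, 0, 0], [0, -0.8, 0.4, 0, 0, 0, 0]],
  ],
)

```text
time_s: 3.7
position: [0.4748, -0.0731, 0.2315]
tool_rot: [[0.0, 0.01, 1.0], [-0.0, 1.0, -0.01], [-1.0, -0.0, 0.0]]
ft_force: [-0.3, 0.9, 0.5]
grip_width: 0.0422
```

```bash
python3 - <<'E'
from plan import *
to(-240,38,60)
E
```

```text
t 3.7 TCP [ 0.4748 -0.0731  0.2315] stand mm [-104.5   82.5  231.5] yaw z deg -0.56 F [-0.3  0.9  0.5] w 0.0422 q [-22.9  14.8  84.9   0.   80.3 -22.4]
tool axes in stand: y [1.    0.005] z [ 0.005 -1.   ]
to (-240, 38, 60) units of 50mm [ 3.43  -2.715  0.874]
```

>>> drive_tool(
  targets=[
    [[0.1, -0.9, 0.33, 0, 0, 0, 0], [0.1, -0.9, 0.33, 0, 0, 0, 0], [0.1, -0.9, 0.33, 0, 0, 0, 0], [0.9, 0, 0, 0, 0, 0, 0], [0.9, 0, 0, 0, 0, 0, 0]],
  ],
)

```text
time_s: 4.2
position: [0.5224, -0.2084, 0.1254]
tool_rot: [[0.002, 0.011, 1.0], [-0.001, 1.0, -0.011], [-1.0, -0.001, 0.002]]
ft_force: [0.4, -0.4, -1.4]
grip_width: 0.0425
```

>>> drive_tool(
  targets=[
    [[0.9, 0, 0, 0, 0, 0, 0], [0.4, 0, 0, 0, 0, 0, 0], [0.4, 0, 0, 0, 0, 0, 0], [0, 0, 0, 0, 0, 0, 0]],
  ],
)

```text
time_s: 4.6
position: [0.5209, -0.2062, 0.0391]
tool_rot: [[-0.004, 0.01, 1.0], [0.003, 1.0, -0.01], [-1.0, 0.003, -0.004]]
ft_force: [-0.4, -0.4, -0.0]
grip_width: 0.0425
```

```bash
python3 - <<'E'
from plan import *
to(-235,32,10)
p=get_image('scene'); save(p['image'],'s3.png',(180,130,380,280),4)
p=get_image('top'); save(p['image'],'t3.png',(270,120,470,260),4)
E
```

```text
t 4.6 TCP [ 0.5209 -0.2062  0.0391] stand mm [-236.9   34.5   39.1] yaw z deg -0.6 F [-0.4 -0.4 -0. ] w 0.0425 q [-33.7  34.9  87.3  -0.   58.1 -33.1]
tool axes in stand: y [1.    0.005] z [ 0.005 -1.   ]
to (-235, 32, 10) units of 50mm [0.582 0.035 0.052]
```

View pics/s3.png

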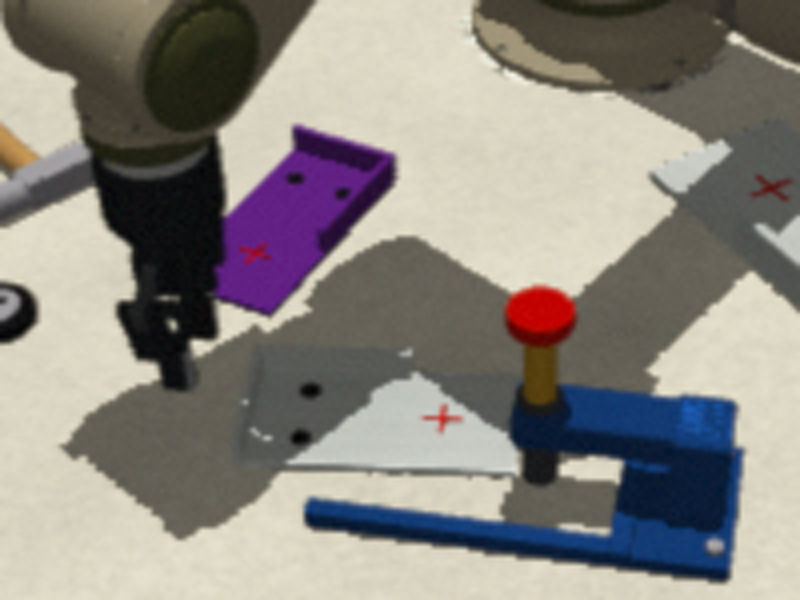

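View pics/t3.png

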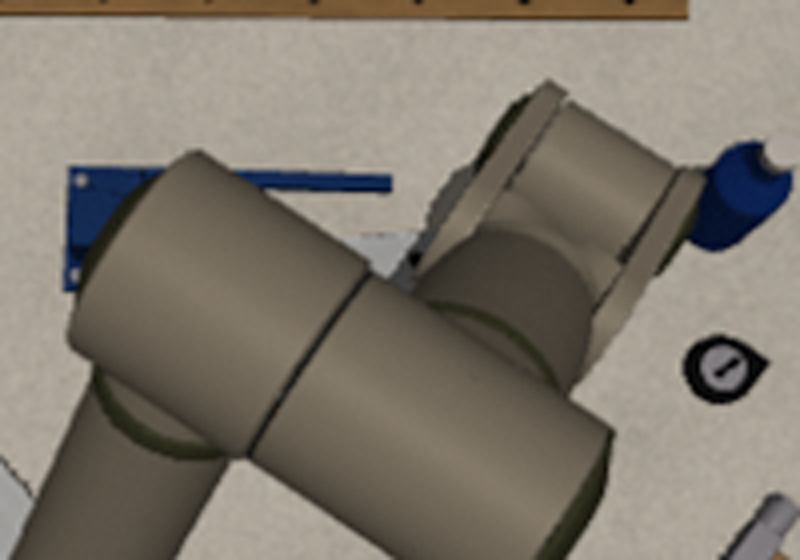

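>>> drive_tool(
  targets=[
    [[0.3, 0, 0, 0, 0, 0, 0], [0.3, 0, 0, 0, 0, 0, 0], [0.05, 0, 0, 0, 0, 0, 0], [0, 0, 0, 0, 0, 0, 0]],
  ],
)

```text
time_s: 5.1
position: [0.5223, -0.207, 0.0097]
tool_rot: [[0.001, 0.013, 1.0], [-0.001, 1.0, -0.013], [-1.0, -0.001, 0.001]]
ft_force: [-0.0, 0.1, -0.1]
grip_width: 0.0426
```

>>> drive_tool(
  targets=[
    [[0, 0.1, 0, 0, 0, 0, 0], [0, 0.1, 0, 0, 0, 0, 0], [0, 0.1, 0, 0, 0, 0, 0], [0, 0.1, 0, 0, 0, 0, 0]],
  ],
)

```text
time_s: 5.5
position: [0.5223, -0.1863, 0.0092]
tool_rot: [[0.0, 0.014, 1.0], [-0.0, 1.0, -0.014], [-1.0, -0.0, 0.0]]
ft_force: [0.1, -1.7, 0.6]
grip_width: 0.0429
```

```bash
python3 - <<'E'
from plan import *
show()
p=get_image('scene'); save(p['image'],'s4.png',(180,130,380,280),4)
E
```

```text
t 5.5 TCP [ 0.5223 -0.1863  0.0092] stand mm [-217.    33.3    9.2] yaw z deg -0.78 F [ 0.1 -1.7  0.6] w 0.0429 q [-31.9  36.9  89.9  -0.   53.1 -31.1]
tool axes in stand: y [1.    0.001] z [ 0.001 -1.   ]
```

View pics/s4.png

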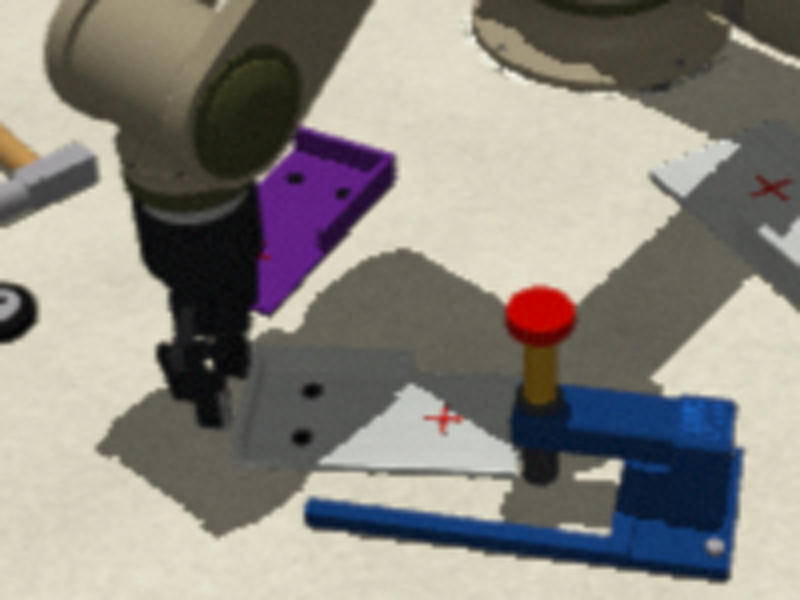

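>>> drive_tool(
  targets=[
    [[0.06, 0, 0, 0, 0, 0, 0], [0, 0.1, 0, 0, 0, 0, 0], [0, 0.1, 0, 0, 0, 0, 0], [0, 0.1, 0, 0, 0, 0, 0], [0, 0.1, 0, 0, 0, 0, 0]],
  ],
)

```text
time_s: 6.05
position: [0.5224, -0.1663, 0.0058]
tool_rot: [[-0.0, 0.014, 1.0], [0.0, 1.0, -0.014], [-1.0, 0.0, -0.0]]
ft_force: [-0.5, -0.5, 0.7]
grip_width: 0.0427
```

>>> drive_tool(
  targets=[
    [[0, 0.1, 0, 0, 0, 0, 0], [0, 0.1, 0, 0, 0, 0, 0], [0, 0.1, 0, 0, 0, 0, 0], [0, 0.1, 0, 0, 0, 0, 0]],
  ],
)

```text
time_s: 6.45
position: [0.5228, -0.1464, 0.0058]
tool_rot: [[0.0, 0.014, 1.0], [-0.0, 1.0, -0.014], [-1.0, -0.0, 0.0]]
ft_force: [-0.1, -1.8, -0.4]
grip_width: 0.0427
```

```bash
python3 - <<'E'
from plan import *
show()
p=get_image('scene'); save(p['image'],'s5.png',(180,130,380,280),4)
E
```

```text
t 6.45 TCP [ 0.5228 -0.1464  0.0058] stand mm [-177.    33.5    5.8] yaw z deg -0.8 F [-0.1 -1.8 -0.4] w 0.0427 q [-28.1  36.5  92.   -0.   51.6 -27.3]
tool axes in stand: y [1.    0.001] z [ 0.001 -1.   ]
```

View pics/s5.png

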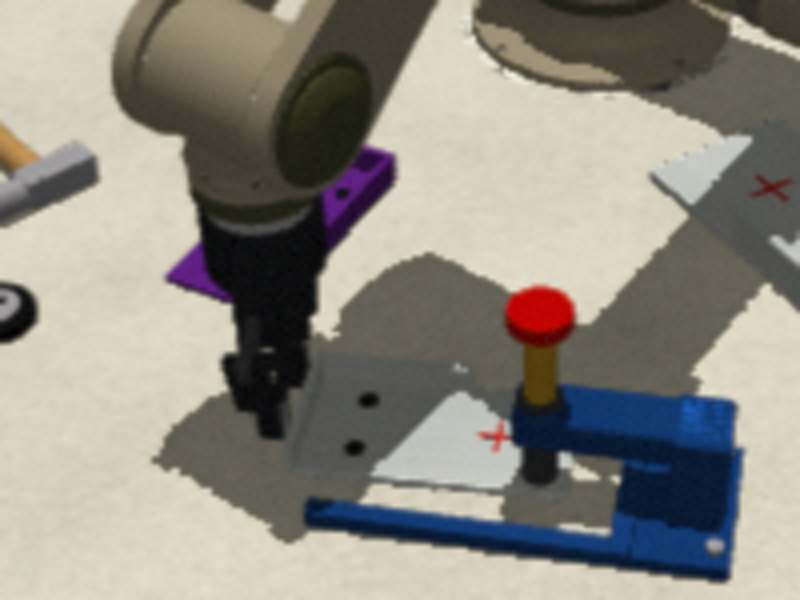

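>>> drive_tool(
  targets=[
    [[0, 0.1, 0, 0, 0, 0, 0], [0, 0.1, 0, 0, 0, 0, 0], [0, 0.1, 0, 0, 0, 0, 0], [0, 0.1, 0, 0, 0, 0, 0], [0, 0.1, 0, 0, 0, 0, 0]],
  ],
)

```text
time_s: 7.0
position: [0.5232, -0.1214, 0.0059]
tool_rot: [[0.0, 0.014, 1.0], [-0.0, 1.0, -0.014], [-1.0, -0.0, 0.0]]
ft_force: [0.2, -1.7, -0.2]
grip_width: 0.0428
```

```bash
python3 - <<'E'
from plan import *
show()
p=get_image('scene'); save(p['image'],'s6.png',(180,130,380,280),4)
import pickle; pickle.dump(p,open('s6.pkl','wb'))
E
```

```text
t 7.0 TCP [ 0.5232 -0.1214  0.0059] stand mm [-152.1   33.4    5.9] yaw z deg -0.8 F [ 0.2 -1.7 -0.2] w 0.0428 q [-25.7  36.1  92.9  -0.   51.  -24.9]
tool axes in stand: y [1.    0.001] z [ 0.001 -1.   ]
```

View pics/s6.png

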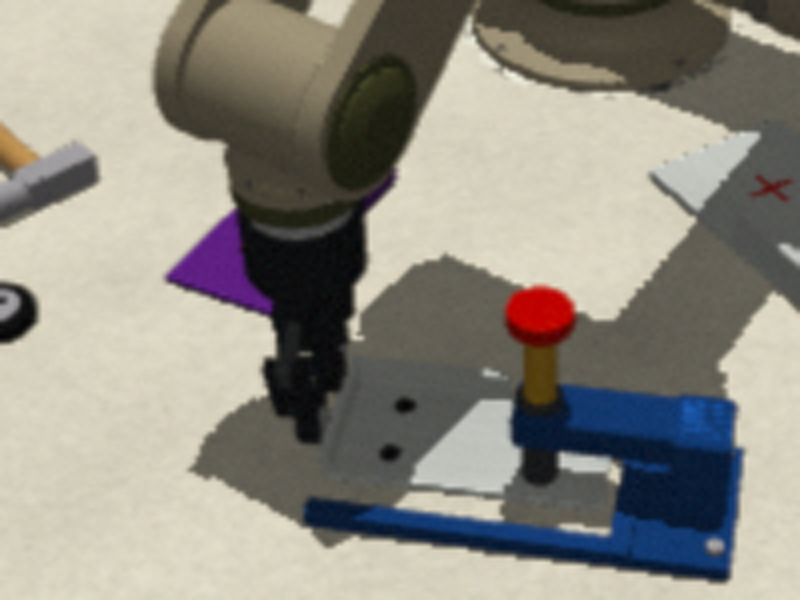

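>>> drive_tool(
  targets=[
    [[0, -0.25, 0, 0, 0, 0, 0], [-0.6, -0.1, 0, 0, 0, 0, 0], [-0.8, 0, -0.4, 0, 0, 0, 0], [0, 0.1, -0.8, 0, 0, 0, 0], [0, 0.5, -0.5, 0, 0, 0, 0]],
  ],
)

```text
time_s: 7.55
position: [0.4371, -0.1098, 0.0767]
tool_rot: [[0.002, 0.017, 1.0], [-0.001, 1.0, -0.017], [-1.0, -0.001, 0.002]]
ft_force: [-0.1, 0.2, -0.7]
grip_width: 0.0424
```

>>> drive_tool(
  targets=[
    [[0, 0.7, 0, 0.14, 0, 0, 0], [0, 0.5, 0, 0.14, 0, 0, 0], [0, 0, 0, 0.14, 0, 0, 0], [0, 0, 0, 0.14, 0, 0, 0], [0, 0, 0, 0.14, 0, 0, 0]],
  ],
)

```text
time_s: 8.05
position: [0.4428, -0.049, 0.0759]
tool_rot: [[0.0, 0.659, 0.752], [-0.0, 0.752, -0.659], [-1.0, 0.0, 0.0]]
ft_force: [0.1, -0.7, 0.1]
grip_width: 0.0426
```

>>> drive_tool(
  targets=[
    [[0, 0, 0, 0.145, 0, 0, 0], [0, 0, 0, 0.145, 0, 0, 0], [0, 0, 0, 0.145, 0, 0, 0], [0, 0, 0, 0.145, 0, 0, 0], [0, 0, 0, 0.145, 0, 0, 0]],
  ],
)

```text
time_s: 8.55
position: [0.4428, -0.0492, 0.0759]
tool_rot: [[0.0, 0.992, 0.125], [0.0, 0.125, -0.992], [-1.0, 0.0, 0.0]]
ft_force: [-0.4, -0.3, -0.0]
grip_width: 0.0434
```

>>> drive_tool(
  targets=[
    [[0, 0, 0, 0.145, 0, 0, 0], [0, 0, 0, 0, 0, 0, 0]],
  ],
)

```text
time_s: 8.75
position: [0.4428, -0.0491, 0.0759]
tool_rot: [[0.0, 1.0, -0.015], [0.0, -0.015, -1.0], [-1.0, 0.0, -0.0]]
ft_force: [0.2, -0.4, 0.0]
grip_width: 0.0428
```

```bash
python3 - <<'E'
from plan import *
to(-82,110,6)
p=get_image('scene'); save(p['image'],'s7.png',(180,130,380,280),4)
import pickle; pickle.dump(p,open('s7.pkl','wb'))
E
```

```text
t 8.75 TCP [ 0.4428 -0.0491  0.0759] stand mm [-81.  114.9  75.9] yaw z deg -90.87 F [ 0.2 -0.4  0. ] w 0.0428 q [-21.6  22.9 103.6   0.   53.5  69.2]
tool axes in stand: y [-0. -1.] z [-1.  0.]
to (-82, 110, 6) units of 50mm [1.397 0.098 0.02 ]
```

View pics/s7.png

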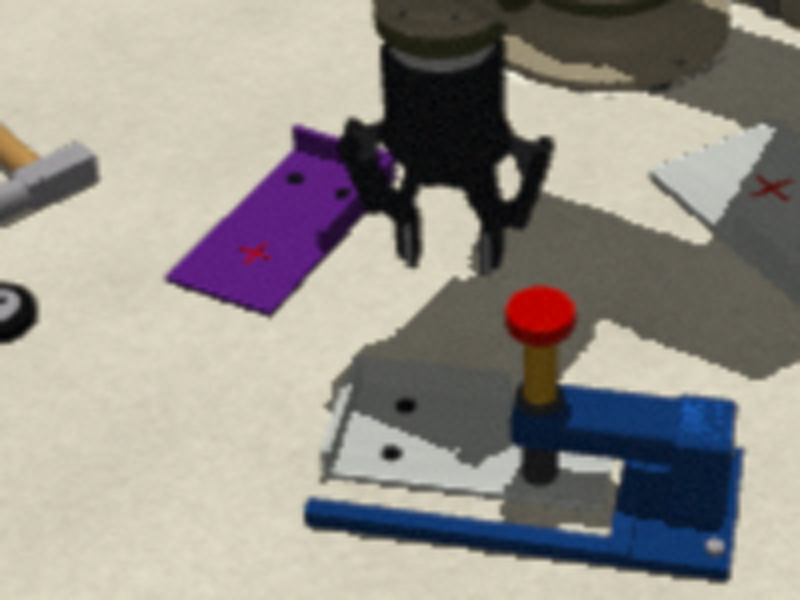

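>>> drive_tool(
  targets=[
    [[0.6, 0, 0, 0, 0, 0, 0], [0.5, 0, 0, 0, 0, 0, 0], [0.3, 0, 0, 0, 0, 0, 0], [0, 0.1, 0, 0, 0, 0, 0], [0, 0.1, 0, 0, 0, 0, 0]],
  ],
)

```text
time_s: 9.3
position: [0.4533, -0.0489, 0.0062]
tool_rot: [[0.0, 1.0, -0.011], [-0.0, -0.011, -1.0], [-1.0, 0.0, 0.0]]
ft_force: [0.6, 0.2, -0.4]
grip_width: 0.0427
```

>>> drive_tool(
  targets=[
    [[0, 0.1, 0, 0, 0, 0, 0], [0, 0.1, 0, 0, 0, 0, 0], [0, 0.1, 0, 0, 0, 0, 0], [0, 0.1, 0, 0, 0, 0, 0]],
  ],
)

```text
time_s: 9.7
position: [0.473, -0.0488, 0.0061]
tool_rot: [[0.0, 1.0, -0.013], [-0.0, -0.013, -1.0], [-1.0, 0.0, 0.0]]
ft_force: [-3.3, 0.4, 2.3]
grip_width: 0.0427
```

>>> drive_tool(
  targets=[
    [[0, 0.1, 0, 0, 0, 0, 0], [0, 0.1, 0, 0, 0, 0, 0], [0, 0.1, 0, 0, 0, 0, 0]],
  ],
)

```text
time_s: 10.0
position: [0.4877, -0.0489, 0.0058]
tool_rot: [[-0.001, 1.0, -0.013], [0.0, -0.013, -1.0], [-1.0, -0.001, -0.0]]
ft_force: [-3.8, 0.2, 3.1]
grip_width: 0.0427
```

```bash
python3 - <<'E'
from plan import *
show()
p=get_image('scene'); save(p['image'],'s8.png',(180,130,380,280),4)
E
```

```text
t 10.0 TCP [ 0.4877 -0.0489  0.0058] stand mm [-80.1  70.    5.8] yaw z deg -90.75 F [-3.8  0.2  3.1] w 0.0427 q [-19.6  33.1 100.5  -0.   46.4  71.2]
tool axes in stand: y [ 0.002 -1.   ] z [-1.    -0.002]
```

View pics/s8.png

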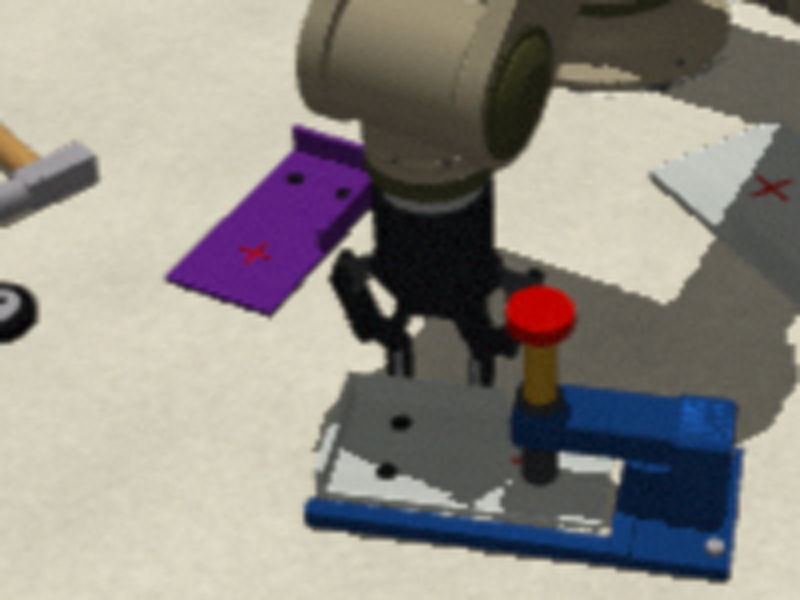

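>>> drive_tool(
  targets=[
    [[0, 0.06, 0, 0, 0, 0, 0], [0, 0.06, 0, 0, 0, 0, 0]],
  ],
)

```text
time_s: 10.25
position: [0.4937, -0.0491, 0.0058]
tool_rot: [[-0.0, 1.0, -0.013], [0.0, -0.013, -1.0], [-1.0, -0.0, -0.0]]
ft_force: [-2.1, -0.5, 1.0]
grip_width: 0.0429
```

>>> drive_tool(
  targets=[
    [[0, 0.04, 0, 0, 0, 0, 0], [0, 0.04, 0, 0, 0, 0, 0]],
  ],
)

```text
time_s: 10.45
position: [0.4978, -0.0492, 0.0058]
tool_rot: [[-0.0, 1.0, -0.013], [-0.0, -0.013, -1.0], [-1.0, -0.0, 0.0]]
ft_force: [-1.4, 1.2, 0.7]
grip_width: 0.0425
```

>>> drive_tool(
  targets=[
    [[0, 0.02, 0, 0, 0, 0, 0], [0, 0.02, 0, 0, 0, 0, 0]],
  ],
)

```text
time_s: 10.65
position: [0.4995, -0.0491, 0.0057]
tool_rot: [[-0.001, 1.0, -0.013], [0.0, -0.013, -1.0], [-1.0, -0.001, -0.0]]
ft_force: [-3.6, 1.1, 0.7]
grip_width: 0.0429
```

>>> drive_tool(
  targets=[
    [[0, 0.02, 0, 0, 0, 0, 0], [0, 0, 0, 0, 0, 0, 0]],
  ],
)

```text
time_s: 10.85
position: [0.4997, -0.0489, 0.0057]
tool_rot: [[-0.002, 1.0, -0.013], [0.001, -0.013, -1.0], [-1.0, -0.002, -0.001]]
ft_force: [-4.9, 0.1, 2.4]
grip_width: 0.0428
```

>>> drive_tool(
  targets=[
    [[0, 0.02, 0, 0, 0, 0, 0], [0, 0, 0, 0, 0, 0, 0]],
  ],
)

```text
time_s: 11.05
position: [0.4998, -0.0488, 0.0057]
tool_rot: [[-0.004, 1.0, -0.013], [0.001, -0.013, -1.0], [-1.0, -0.004, -0.001]]
ft_force: [-9.4, 0.3, 5.0]
grip_width: 0.0428
```

```bash
python3 - <<'E'
from plan import *
show()
p=get_image('scene'); save(p['image'],'s9.png',(225,190,385,290),5)
import pickle; pickle.dump(p,open('s9.pkl','wb'))
E
```

```text
t 11.05 TCP [ 0.4998 -0.0488  0.0057] stand mm [-79.8  57.9   5.7] yaw z deg -90.75 F [-9.4  0.3  5. ] w 0.0428 q [-19.1  33.9  98.5  -0.   47.9  71.7]
tool axes in stand: y [ 0.002 -1.   ] z [-1.    -0.002]
```

View pics/s9.png

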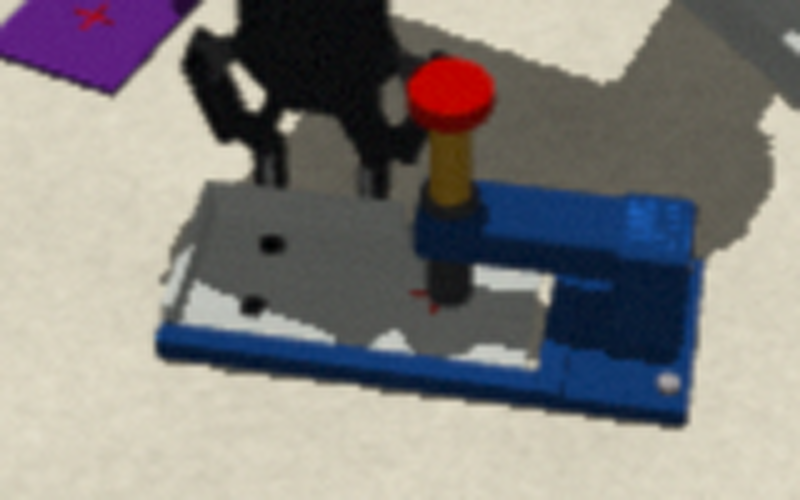

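>>> drive_tool(
  targets=[
    [[0, -0.3, 0, 0, 0, 0, 0], [-0.7, -0.2, 0.2, 0, 0, 0, 0], [-0.7, 0, 0.6, 0, 0, 0, 0], [0, 0, 0.9, 0, 0, 0, 0], [0, 0, 0.7, -0.14, 0, 0, 0]],
  ],
)

```text
time_s: 11.6
position: [0.4759, -0.1712, 0.0773]
tool_rot: [[0.004, 0.992, 0.128], [-0.003, 0.128, -0.992], [-1.0, 0.004, 0.003]]
ft_force: [0.3, 0.1, 0.1]
grip_width: 0.0429
```

>>> drive_tool(
  targets=[
    [[0, 0, 0, -0.143, 0, 0, 0], [0, 0, 0, -0.143, 0, 0, 0], [0, 0, 0, -0.143, 0, 0, 0], [0, 0, 0, -0.143, 0, 0, 0], [0, 0, 0, -0.143, 0, 0, 0]],
  ],
)

```text
time_s: 12.1
position: [0.4755, -0.1692, 0.076]
tool_rot: [[0.001, 0.662, 0.75], [-0.001, 0.75, -0.662], [-1.0, 0.0, 0.001]]
ft_force: [-0.2, -0.3, 0.0]
grip_width: 0.0429
```

>>> drive_tool(
  targets=[
    [[0, 0, 0, -0.143, 0, 0, 0], [0, 0, 0, -0.143, 0, 0, 0], [0, 0, 0, -0.143, 0, 0, 0], [0, 0, 0, -0.143, 0, 0, 0], [0, 0, 0, -0.143, 0, 0, 0]],
  ],
)

```text
time_s: 12.6
position: [0.4755, -0.1691, 0.076]
tool_rot: [[0.001, 0.008, 1.0], [-0.001, 1.0, -0.008], [-1.0, -0.001, 0.001]]
ft_force: [-1.0, 0.3, -0.3]
grip_width: 0.0428
```

```bash
python3 - <<'E'
from plan import *
to(-170,0,6)
p=get_image('scene'); save(p['image'],'s10.png',(225,190,385,290),5)
import pickle; pickle.dump(p,open('s10.pkl','wb'))
E
```

```text
t 12.6 TCP [ 0.4755 -0.1691  0.076 ] stand mm [-200.5   80.4   76. ] yaw z deg -0.48 F [-1.   0.3 -0.3] w 0.0428 q [-33.   27.4  94.6   0.   57.9 -32.6]
tool axes in stand: y [1.    0.007] z [ 0.007 -1.   ]
to (-170, 0, 6) units of 50mm [1.402 0.6   1.609]
```

View pics/s10.png

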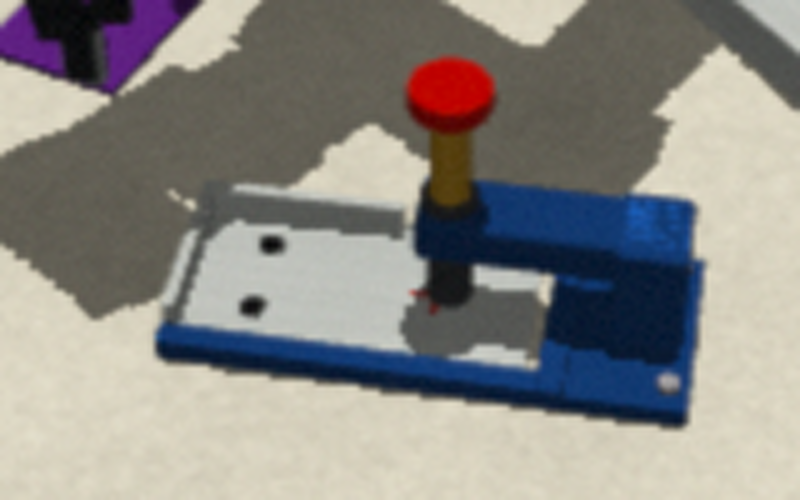

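>>> drive_tool(
  targets=[
    [[0, 0.25, 0.8, 0.007, 0, 0, 0], [0, 0.25, 0.8, 0, 0, 0, 0], [0.7, 0, 0, 0, 0, 0, 0], [0.5, 0, 0, 0, 0, 0, 0], [0.2, 0, 0, 0, 0, 0, 0]],
  ],
)

```text
time_s: 13.15
position: [0.5549, -0.1447, 0.0037]
tool_rot: [[-0.003, 0.023, 1.0], [0.001, 1.0, -0.023], [-1.0, 0.001, -0.003]]
ft_force: [-0.5, -0.5, 0.5]
grip_width: 0.0427
```

>>> drive_tool(
  targets=[
    [[0, 0.1, 0, 0, 0, 0, 0], [0, 0.1, 0, 0, 0, 0, 0], [0, 0.1, 0, 0, 0, 0, 0], [0, 0.1, 0, 0, 0, 0, 0]],
  ],
)

```text
time_s: 13.55
position: [0.5563, -0.1249, 0.0069]
tool_rot: [[0.002, 0.021, 1.0], [-0.001, 1.0, -0.021], [-1.0, -0.001, 0.002]]
ft_force: [0.1, 0.1, 0.2]
grip_width: 0.0428
```

>>> drive_tool(
  targets=[
    [[0, 0.04, 0, 0, 0, 0, 0], [0, 0.04, 0, 0, 0, 0, 0]],
  ],
)

```text
time_s: 13.75
position: [0.5561, -0.121, 0.0062]
tool_rot: [[0.001, 0.021, 1.0], [-0.0, 1.0, -0.021], [-1.0, -0.0, 0.001]]
ft_force: [0.3, 0.0, 0.1]
grip_width: 0.0425
```

```bash
python3 - <<'E'
from plan import *
show()
E
```

```text
t 13.75 TCP [ 0.5561 -0.121   0.0062] stand mm [-151.2    0.5    6.2] yaw z deg -1.19 F [0.3 0.  0.1] w 0.0425 q [-24.2  38.2  87.5  -0.   54.2 -23. ]
tool axes in stand: y [ 1.    -0.006] z [-0.006 -1.   ]
```

>>> drive_tool(
  targets=[
    [[0, 0.04, 0, -0.005, 0, 0, 0], [0, 0.04, 0, 0, 0, 0, 0]],
  ],
)

```text
time_s: 13.95
position: [0.5563, -0.1177, 0.0061]
tool_rot: [[0.001, 0.016, 1.0], [-0.001, 1.0, -0.016], [-1.0, -0.001, 0.001]]
ft_force: [-0.7, -3.8, 2.9]
grip_width: 0.0428
```

>>> drive_tool(
  targets=[
    [[0, 0.03, 0, 0, 0, 0, 0], [0, 0.03, 0, 0, 0, 0, 0]],
  ],
)

```text
time_s: 14.15
position: [0.5563, -0.1145, 0.006]
tool_rot: [[0.001, 0.016, 1.0], [-0.0, 1.0, -0.016], [-1.0, -0.0, 0.001]]
ft_force: [-0.1, -3.1, 2.2]
grip_width: 0.0426
```

>>> drive_tool(
  targets=[
    [[0, 0.02, 0, 0, 0, 0, 0], [0, 0.02, 0, 0, 0, 0, 0]],
  ],
)

```text
time_s: 14.35
position: [0.5564, -0.1139, 0.006]
tool_rot: [[0.001, 0.016, 1.0], [-0.003, 1.0, -0.016], [-1.0, -0.003, 0.001]]
ft_force: [-2.6, -15.8, 1.2]
grip_width: 0.0424
```

>>> drive_tool(
  targets=[
    [[0, -0.2, 0, 0, 0, 0, 0], [0, -0.2, 0, 0, 0, 0, 0], [-0.8, 0, 0, 0, 0, 0, -1], [-0.8, -0.3, 0, 0, 0, 0, -1], [-0.8, -0.5, 0, 0, 0, 0, -1]],
  ],
)

```text
time_s: 14.85
position: [0.5547, -0.1717, 0.1269]
tool_rot: [[-0.001, 0.014, 1.0], [0.002, 1.0, -0.014], [-1.0, 0.002, -0.001]]
ft_force: [-0.2, -0.3, -0.6]
grip_width: 0.0005
```

```bash
python3 - <<'E'
from plan import *
to(0,0,200)
p=get_image('scene'); save(p['image'],'s11.png',(225,190,385,290),5)
c=np.cos(st[2]);b=np.r_[T(st,[[-40,0,0]])[0][:2],st[2]]
overlay(p,'s11o.png',(225,190,385,290),5,b,st)
import pickle; pickle.dump(p,open('s11.pkl','wb'))
E
```

```text
t 14.85 TCP [ 0.5547 -0.1717  0.1269] stand mm [-201.9    1.1  126.9] yaw z deg -0.83 F [-0.2 -0.3 -0.6] w 0.0005 q [-28.9  30.2  78.5   0.1  71.4 -28.1]
tool axes in stand: y [1. 0.] z [ 0. -1.]
to (0, 0, 200) units of 50mm [-1.455  4.041  0.022]
```

View pics/s11.png

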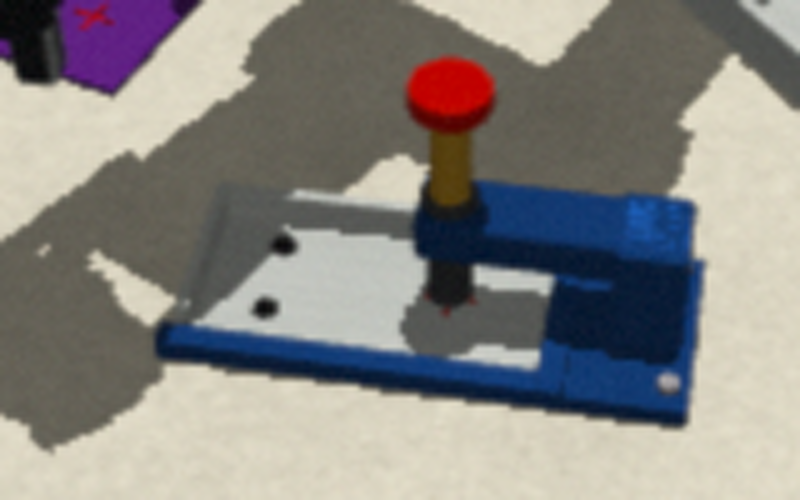

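View pics/s11o.png

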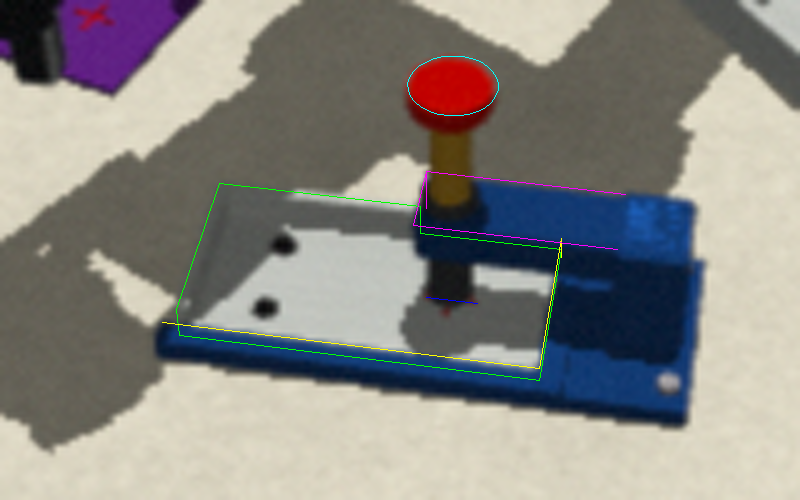

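>>> drive_tool(
  targets=[
    [[0, 0.4, -0.7, 0, 0, 0, -1], [0, 0.7, -0.6, 0, 0, 0, -1], [0, 0.8, -0.5, 0, 0, 0, -1], [0.2, 0.7, -0.2, 0, 0, 0, -1], [0.8, 0, 0, 0, 0, 0, -1]],
  ],
)

```text
time_s: 15.4
position: [0.4573, -0.0381, 0.0778]
tool_rot: [[0.006, 0.013, 1.0], [-0.001, 1.0, -0.013], [-1.0, -0.001, 0.006]]
ft_force: [1.6, -1.2, -1.9]
grip_width: 0.0003
```

>>> drive_tool(
  targets=[
    [[0.8, 0, 0, 0, 0, 0, -1], [0.4, 0, 0, 0, 0, 0, -1], [0.1, 0, 0, 0, 0, 0, -1], [0, 0, 0, 0, 0, 0, -1]],
  ],
)

```text
time_s: 15.8
position: [0.4572, -0.0408, 0.0105]
tool_rot: [[-0.001, 0.016, 1.0], [0.001, 1.0, -0.016], [-1.0, 0.001, -0.001]]
ft_force: [0.0, -0.6, -0.3]
grip_width: 0.0002
```

```bash
python3 - <<'E'
from plan import *
to(-70,62,9)
E
```

```text
t 15.8 TCP [ 0.4572 -0.0408  0.0105] stand mm [-72.4 100.6  10.5] yaw z deg -0.94 F [ 0.  -0.6 -0.3] w 0.0002 q [-19.9  30.7 105.3   0.   44.1 -19. ]
tool axes in stand: y [ 1.    -0.002] z [-0.002 -1.   ]
to (-70, 62, 9) units of 50mm [0.03  0.049 0.773]
```

>>> drive_tool(
  targets=[
    [[0, 0, 0.15, 0, 0, 0, -1], [0, 0, 0.15, 0, 0, 0, -1], [0, 0, 0.1, 0, 0, 0, -1]],
  ],
)

```text
time_s: 16.1
position: [0.4788, -0.0413, 0.0117]
tool_rot: [[0.002, 0.016, 1.0], [-0.001, 1.0, -0.016], [-1.0, -0.001, 0.002]]
ft_force: [-0.5, -0.7, -0.4]
grip_width: -0.0001
```

>>> drive_tool(
  targets=[
    [[0, 0, 0.05, 0, 0, 0, -1], [0, 0, 0.05, 0, 0, 0, -1]],
  ],
)

```text
time_s: 16.3
position: [0.4826, -0.0411, 0.011]
tool_rot: [[0.0, 0.016, 1.0], [-0.0, 1.0, -0.016], [-1.0, -0.0, 0.0]]
ft_force: [0.3, -1.3, -0.1]
grip_width: -0.0006
```

>>> drive_tool(
  targets=[
    [[0, 0, 0.05, 0, 0, 0, -1], [0, 0, 0, 0, 0, 0, -1]],
  ],
)

```text
time_s: 16.5
position: [0.485, -0.0411, 0.0108]
tool_rot: [[0.0, 0.016, 1.0], [-0.0, 1.0, -0.016], [-1.0, -0.0, 0.0]]
ft_force: [-0.1, -0.3, 0.1]
grip_width: 0.0002
```

>>> drive_tool(
  targets=[
    [[0, 0, 0.05, 0, 0, 0, -1], [0, 0, 0.05, 0, 0, 0, -1]],
  ],
)

```text
time_s: 16.7
position: [0.4898, -0.0412, 0.0108]
tool_rot: [[-0.0, 0.016, 1.0], [0.0, 1.0, -0.016], [-1.0, 0.0, -0.0]]
ft_force: [-0.2, -0.3, 1.0]
grip_width: -0.0001
```

>>> drive_tool(
  targets=[
    [[0, 0, 0.04, 0, 0, 0, -1], [0, 0, 0.04, 0, 0, 0, -1]],
  ],
)

```text
time_s: 16.9
position: [0.4939, -0.0413, 0.0108]
tool_rot: [[0.0, 0.016, 1.0], [-0.0, 1.0, -0.016], [-1.0, -0.0, 0.0]]
ft_force: [-0.4, -0.1, 0.2]
grip_width: 0.0002
```

>>> drive_tool(
  targets=[
    [[0, 0, 0.02, 0, 0, 0, -1], [0, 0, 0.02, 0, 0, 0, -1]],
  ],
)

```text
time_s: 17.1
position: [0.4958, -0.0413, 0.0108]
tool_rot: [[-0.0, 0.016, 1.0], [0.0, 1.0, -0.016], [-1.0, 0.0, -0.0]]
ft_force: [0.4, -0.2, -0.1]
grip_width: -0.0
```

>>> drive_tool(
  targets=[
    [[0, 0, 0.02, 0, 0, 0, -1], [0, 0, 0.02, 0, 0, 0, -1]],
  ],
)

```text
time_s: 17.3
position: [0.4975, -0.0413, 0.0108]
tool_rot: [[-0.001, 0.016, 1.0], [0.0, 1.0, -0.016], [-1.0, 0.0, -0.001]]
ft_force: [-3.1, -2.0, 1.4]
grip_width: -0.0001
```

>>> drive_tool(
  targets=[
    [[0, 0, 0.02, 0, 0, 0, -1], [0, 0, 0.02, 0, 0, 0, -1]],
  ],
)

```text
time_s: 17.5
position: [0.4978, -0.0411, 0.0107]
tool_rot: [[-0.005, 0.016, 1.0], [0.001, 1.0, -0.016], [-1.0, 0.001, -0.005]]
ft_force: [-11.1, -0.7, 7.4]
grip_width: -0.0
```

>>> drive_tool(
  targets=[
    [[0, 0, 0.02, 0, 0, 0, -1], [0, 0, 0.02, 0, 0, 0, -1]],
  ],
)

```text
time_s: 17.7
position: [0.4982, -0.0408, 0.0106]
tool_rot: [[-0.009, 0.015, 1.0], [0.001, 1.0, -0.015], [-1.0, 0.001, -0.009]]
ft_force: [-18.6, -2.9, 13.9]
grip_width: -0.0001
```

>>> drive_tool(
  targets=[
    [[0, 0, -0.15, 0, 0, 0, -1], [0, 0, -0.5, 0, 0, 0, -1], [-0.9, 0, 0, 0, 0, 0, -1], [-0.9, 0, 0, 0, 0, 0, -1], [-0.9, 0, 0, 0, 0, 0, -1]],
  ],
)

```text
time_s: 18.2
position: [0.469, -0.0408, 0.1476]
tool_rot: [[0.0, 0.016, 1.0], [0.0, 1.0, -0.016], [-1.0, 0.0, 0.0]]
ft_force: [0.4, 0.4, -0.4]
grip_width: 0.0003
```

>>> drive_tool(
  targets=[
    [[-0.9, 0, 0, 0, 0, 0, -1], [-0.4, 0, 0, 0, 0, 0, -1], [0, 0, 0, 0, 0, 0, -1]],
  ],
)

```text
time_s: 18.5
position: [0.4704, -0.0412, 0.2137]
tool_rot: [[0.007, 0.016, 1.0], [-0.002, 1.0, -0.016], [-1.0, -0.002, 0.007]]
ft_force: [0.3, -0.2, -0.7]
grip_width: 0.0004
```

```bash
python3 - <<'E'
from plan import *
import pickle
p=get_image('scene');p2=get_image('top'); save(p2['image'],'t12.png',(270,140,410,230),5.6)
save(p['image'],'s12.png',(225,190,385,290),5)
# head centre from red blob, both pictures
for n,q in (('s',p),('t0',pickle.load(open('top0.pkl','rb'))),('s0',pickle.load(open('scene0.pkl','rb')))):
    im=q['image'].astype(int); m=(im[:,:,0]>130)&(im[:,:,1]<50)&(im[:,:,2]<50)
    u=proj(q,T(st,[[0,0,150]]))[0]; yy,xx=np.mgrid[:400,:640]; m&=np.hypot(xx-u[0],yy-u[1])<16
    y,x=np.where(m); e=cv2.fitEllipse(cv2.findContours(m.astype(np.uint8),0,1)[0][0]); print(n,u,x.mean(),y.mean(),e,W2S(back(q,[[x.mean(),y.mean()]],.15)[0]).round(1),W2S(back(q,[e[0]],.15)[0]).round(1))
to(0,0,180)
E
```

```text
s [315.13946444 206.58693422] 315.35036496350364 207.28467153284672 ((315.39569091796875, 207.1827392578125), (9.998059272766113, 15.698905944824219), 80.73247528076172) [  0.9  -2.3 150. ] [  0.9  -2.  150. ]
t0 [324.26912298 168.11878438] 324.75925925925924 168.50925925925927 ((324.7621765136719, 168.51756286621094), (10.667195320129395, 11.14415168762207), 103.62223052978516) [ -1.5   1.1 150. ] [ -1.5   1.2 150. ]
s0 [315.13946444 206.58693422] 314.53237410071944 207.23741007194243 ((314.5577392578125, 207.20919799804688), (9.978885650634766, 15.482215881347656), 92.16352081298828) [ -1.   -2.5 150. ] [ -1.   -2.4 150. ]
t 18.6 TCP [ 0.469  -0.0408  0.2103] stand mm [-72.3  88.8 210.3] yaw z deg -0.92 F [-0.3 -0.2 -0.4] w -0.0003 q [-19.4  14.9  88.4   0.   76.6 -18.5]
tool axes in stand: y [ 1.    -0.001] z [-0.001 -1.   ]
to (0, 0, 180) units of 50mm [0.606 1.447 1.774]
```

View pics/s12.png

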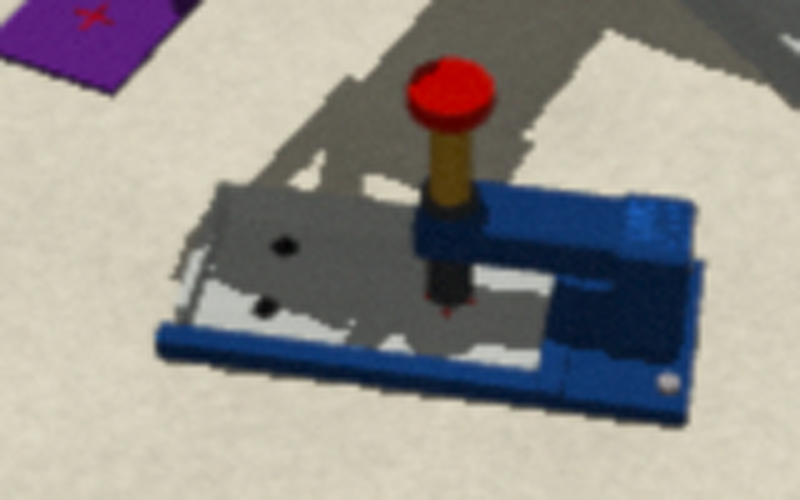

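>>> drive_tool(
  targets=[
    [[0, 0.48, 0.6, 0, 0, 0, -1], [0, 0.48, 0.6, 0, 0, 0, -1], [0, 0.48, 0.6, 0, 0, 0, -1], [0.5, 0, 0, 0, 0, 0, -1], [0.3, 0, 0, 0, 0, 0, -1]],
  ],
)

```text
time_s: 19.1
position: [0.5599, 0.0306, 0.1671]
tool_rot: [[-0.005, 0.015, 1.0], [0.001, 1.0, -0.015], [-1.0, 0.001, -0.005]]
ft_force: [-0.6, 0.8, 0.2]
grip_width: 0.0001
```

>>> drive_tool(
  targets=[
    [[0, 0, 0, 0, 0, 0, -1], [0, 0, 0, 0, 0, 0, -1]],
  ],
)

```text
time_s: 19.3
position: [0.5602, 0.0296, 0.1701]
tool_rot: [[-0.002, 0.016, 1.0], [0.0, 1.0, -0.016], [-1.0, 0.0, -0.002]]
ft_force: [1.2, -0.2, 0.5]
grip_width: -0.0001
```

```bash
python3 - <<'E'
from plan import *
to(-1,-1,150)
p=get_image('scene');save(p['image'],'s13.png',(225,150,385,290),4)
E
```

```text
t 19.3 TCP [0.5602 0.0296 0.1701] stand mm [ -0.5  -1.3 170.1] yaw z deg -0.93 F [ 1.2 -0.2  0.5] w -0.0001 q [-9.1 25.8 78.4  0.  75.9 -8.1]
tool axes in stand: y [ 1.    -0.001] z [-0.001 -1.   ]
to (-1, -1, 150) units of 50mm [ 0.402 -0.01  -0.005]
```

View pics/s13.png

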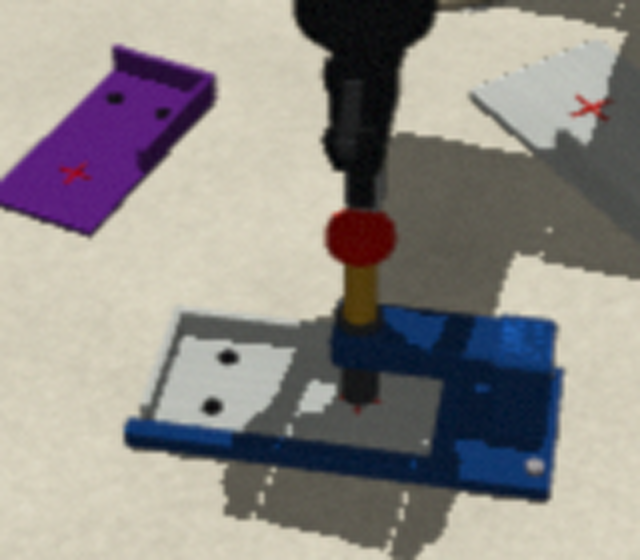

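>>> drive_tool(
  targets=[
    [[0.15, 0, 0, 0, 0, 0, -1], [0.15, 0, 0, 0, 0, 0, -1], [0.06, 0, 0, 0, 0, 0, -1], [0.06, 0, 0, 0, 0, 0, -1]],
  ],
)

```text
time_s: 19.75
position: [0.5603, 0.0296, 0.1495]
tool_rot: [[-0.0, 0.016, 1.0], [0.0, 1.0, -0.016], [-1.0, 0.0, -0.0]]
ft_force: [-0.4, 0.8, 0.3]
grip_width: 0.0001
```

>>> drive_tool(
  targets=[
    [[0.04, 0, 0, 0, 0, 0, -1], [0.04, 0, 0, 0, 0, 0, -1]],
  ],
)

```text
time_s: 19.95
position: [0.5604, 0.0297, 0.1458]
tool_rot: [[0.0, 0.016, 1.0], [-0.0, 1.0, -0.016], [-1.0, -0.0, 0.0]]
ft_force: [-1.3, -0.1, 0.5]
grip_width: 0.0003
```

>>> drive_tool(
  targets=[
    [[0.04, 0, 0, 0, 0, 0, -1]],
  ],
)

```text
time_s: 20.05
position: [0.5604, 0.0297, 0.1438]
tool_rot: [[0.0, 0.016, 1.0], [-0.0, 1.0, -0.016], [-1.0, -0.0, 0.0]]
ft_force: [-0.6, 0.4, 1.3]
grip_width: -0.0001
```

>>> drive_tool(
  targets=[
    [[0.04, 0, 0, 0, 0, 0, -1]],
  ],
)

```text
time_s: 20.15
position: [0.5604, 0.0297, 0.1418]
tool_rot: [[0.0, 0.016, 1.0], [-0.0, 1.0, -0.016], [-1.0, -0.0, 0.0]]
ft_force: [-1.4, 0.2, 1.5]
grip_width: 0.0001
```

>>> drive_tool(
  targets=[
    [[0.04, 0, 0, 0, 0, 0, -1]],
  ],
)

```text
time_s: 20.25
position: [0.5604, 0.0297, 0.1398]
tool_rot: [[0.0, 0.016, 1.0], [-0.0, 1.0, -0.016], [-1.0, -0.0, 0.0]]
ft_force: [-1.2, -1.1, 1.3]
grip_width: 0.0003
```

>>> drive_tool(
  targets=[
    [[0.04, 0, 0, 0, 0, 0, -1]],
  ],
)

```text
time_s: 20.35
position: [0.5604, 0.0297, 0.1378]
tool_rot: [[0.0, 0.016, 1.0], [-0.0, 1.0, -0.016], [-1.0, -0.0, 0.0]]
ft_force: [-1.6, -0.3, 1.6]
grip_width: -0.0001
```

>>> drive_tool(
  targets=[
    [[0.04, 0, 0, 0, 0, 0, -1]],
  ],
)

```text
time_s: 20.45
position: [0.5604, 0.0297, 0.1357]
tool_rot: [[0.0, 0.016, 1.0], [-0.0, 1.0, -0.016], [-1.0, -0.0, 0.0]]
ft_force: [-1.4, -1.2, 0.8]
grip_width: 0.0001
```

>>> drive_tool(
  targets=[
    [[0.04, 0, 0, 0, 0, 0, -1]],
  ],
)

```text
time_s: 20.55
position: [0.5604, 0.0297, 0.1337]
tool_rot: [[-0.0, 0.016, 1.0], [-0.0, 1.0, -0.016], [-1.0, -0.0, -0.0]]
ft_force: [-1.8, -0.2, 2.1]
grip_width: -0.0
```

```bash
python3 - <<'E'
from plan import *
p=get_image('scene');save(p['image'],'s14.png',(225,150,385,290),4)
E
```

```text
(no output)
```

View pics/s14.png

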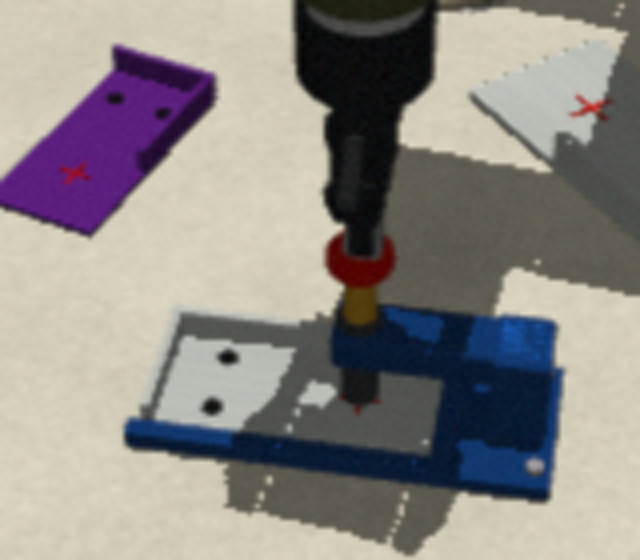

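The head is moving down under the fingertips (about 16 mm of stroke so far), so I carry on.

>>> drive_tool(
  targets=[
    [[0.03, 0, 0, 0, 0, 0, -1]],
  ],
)

```text
time_s: 20.7
position: [0.5604, 0.0297, 0.1323]
tool_rot: [[0.0, 0.016, 1.0], [-0.0, 1.0, -0.016], [-1.0, -0.0, 0.0]]
ft_force: [-1.3, 0.3, 1.0]
grip_width: 0.0001
```

>>> drive_tool(
  targets=[
    [[0.03, 0, 0, 0, 0, 0, -1]],
  ],
)

```text
time_s: 20.8
position: [0.5604, 0.0297, 0.1308]
tool_rot: [[0.0, 0.016, 1.0], [-0.0, 1.0, -0.016], [-1.0, -0.0, 0.0]]
ft_force: [-1.1, -0.7, 1.7]
grip_width: -0.0002
```

>>> drive_tool(
  targets=[
    [[0.03, 0, 0, 0, 0, 0, -1]],
  ],
)

```text
time_s: 20.9
position: [0.5604, 0.0297, 0.1293]
tool_rot: [[0.0, 0.016, 1.0], [-0.0, 1.0, -0.016], [-1.0, -0.0, 0.0]]
ft_force: [-0.5, -1.0, 1.9]
grip_width: -0.0001
```

>>> drive_tool(
  targets=[
    [[0.03, 0, 0, 0, 0, 0, -1]],
  ],
)

```text
time_s: 21.0
position: [0.5604, 0.0297, 0.1278]
tool_rot: [[0.0, 0.016, 1.0], [-0.0, 1.0, -0.016], [-1.0, -0.0, 0.0]]
ft_force: [-1.6, -0.5, 1.5]
grip_width: -0.0003
```

>>> drive_tool(
  targets=[
    [[0.03, 0, 0, 0, 0, 0, -1]],
  ],
)

```text
time_s: 21.1
position: [0.5604, 0.0297, 0.1262]
tool_rot: [[0.0, 0.016, 1.0], [-0.0, 1.0, -0.016], [-1.0, -0.0, 0.0]]
ft_force: [-0.7, -0.7, 2.0]
grip_width: 0.0001
```

>>> drive_tool(
  targets=[
    [[0.03, 0, 0, 0, 0, 0, -1]],
  ],
)

```text
time_s: 21.2
position: [0.5604, 0.0297, 0.1247]
tool_rot: [[0.0, 0.016, 1.0], [-0.0, 1.0, -0.016], [-1.0, -0.0, 0.0]]
ft_force: [-0.1, -0.8, 3.1]
grip_width: 0.0
```

>>> drive_tool(
  targets=[
    [[0.03, 0, 0, 0, 0, 0, -1]],
  ],
)

```text
time_s: 21.3
position: [0.5604, 0.0297, 0.1232]
tool_rot: [[0.0, 0.016, 1.0], [-0.0, 1.0, -0.016], [-1.0, -0.0, 0.0]]
ft_force: [-0.9, -0.4, 1.5]
grip_width: 0.0002
```

>>> drive_tool(
  targets=[
    [[0.03, 0, 0, 0, 0, 0, -1]],
  ],
)

```text
time_s: 21.4
position: [0.5604, 0.0297, 0.1218]
tool_rot: [[0.0, 0.016, 1.0], [-0.0, 1.0, -0.016], [-1.0, -0.0, 0.0]]
ft_force: [-1.0, -0.4, 5.3]
grip_width: 0.0
```

Contact begins near 27–28 mm of stroke. I go on in smaller steps.

>>> drive_tool(
  targets=[
    [[0.02, 0, 0, 0, 0, 0, -1]],
  ],
)

```text
time_s: 21.5
position: [0.5604, 0.0297, 0.1209]
tool_rot: [[0.0, 0.016, 1.0], [-0.0, 1.0, -0.016], [-1.0, -0.0, 0.0]]
ft_force: [-2.4, -0.5, 6.3]
grip_width: -0.0001
```

>>> drive_tool(
  targets=[
    [[0.02, 0, 0, 0, 0, 0, -1]],
  ],
)

```text
time_s: 21.6
position: [0.5605, 0.0297, 0.1202]
tool_rot: [[0.001, 0.016, 1.0], [-0.0, 1.0, -0.016], [-1.0, -0.0, 0.001]]
ft_force: [-2.8, -0.1, 7.8]
grip_width: 0.0001
```

>>> drive_tool(
  targets=[
    [[0.02, 0, 0, 0, 0, 0, -1]],
  ],
)

```text
time_s: 21.7
position: [0.5605, 0.0297, 0.1194]
tool_rot: [[0.001, 0.016, 1.0], [-0.0, 1.0, -0.016], [-1.0, -0.0, 0.001]]
ft_force: [-3.1, -0.0, 8.6]
grip_width: -0.0
```

>>> drive_tool(
  targets=[
    [[0.02, 0, 0, 0, 0, 0, -1]],
  ],
)

```text
time_s: 21.8
position: [0.5605, 0.0297, 0.1185]
tool_rot: [[0.001, 0.016, 1.0], [-0.0, 1.0, -0.016], [-1.0, -0.0, 0.001]]
ft_force: [-3.7, 0.2, 10.0]
grip_width: -0.0002
```

>>> drive_tool(
  targets=[
    [[0.02, 0, 0, 0, 0, 0, -1]],
  ],
)

```text
time_s: 21.9
position: [0.5605, 0.0297, 0.1177]
tool_rot: [[0.001, 0.016, 1.0], [-0.0, 1.0, -0.016], [-1.0, -0.0, 0.001]]
ft_force: [-3.4, -0.6, 11.4]
grip_width: 0.0
```

>>> drive_tool(
  targets=[
    [[0.02, 0, 0, 0, 0, 0, -1]],
  ],
)

```text
time_s: 22.0
position: [0.5605, 0.0297, 0.1169]
tool_rot: [[0.001, 0.016, 1.0], [-0.0, 1.0, -0.016], [-1.0, -0.0, 0.001]]
ft_force: [-3.9, 0.3, 11.7]
grip_width: 0.0001
```

>>> drive_tool(
  targets=[
    [[0.02, 0, 0, 0, 0, 0, -1]],
  ],
)

```text
time_s: 22.1
position: [0.5605, 0.0297, 0.116]
tool_rot: [[0.001, 0.016, 1.0], [-0.0, 1.0, -0.016], [-1.0, -0.0, 0.001]]
ft_force: [-4.9, -0.1, 14.0]
grip_width: 0.0001
```

>>> drive_tool(
  targets=[
    [[0.02, 0, 0, 0, 0, 0, -1]],
  ],
)

```text
time_s: 22.2
position: [0.5606, 0.0297, 0.1152]
tool_rot: [[0.001, 0.016, 1.0], [-0.0, 1.0, -0.016], [-1.0, -0.0, 0.001]]
ft_force: [-5.5, 0.6, 15.4]
grip_width: -0.0004
```

>>> drive_tool(
  targets=[
    [[0.02, 0, 0, 0, 0, 0, -1]],
  ],
)

```text
time_s: 22.3
position: [0.5605, 0.0297, 0.1143]
tool_rot: [[0.001, 0.016, 1.0], [-0.0, 1.0, -0.016], [-1.0, -0.0, 0.002]]
ft_force: [-5.8, -0.6, 16.4]
grip_width: 0.0002
```

>>> drive_tool(
  targets=[
    [[0.01, 0, 0, 0, 0, 0, -1]],
  ],
)

```text
time_s: 22.4
position: [0.5606, 0.0297, 0.1139]
tool_rot: [[0.002, 0.016, 1.0], [-0.0, 1.0, -0.016], [-1.0, -0.0, 0.002]]
ft_force: [-6.2, 0.4, 16.4]
grip_width: 0.0
```

>>> drive_tool(
  targets=[
    [[0.01, 0, 0, 0, 0, 0, -1]],
  ],
)

```text
time_s: 22.5
position: [0.5606, 0.0297, 0.1135]
tool_rot: [[0.002, 0.016, 1.0], [-0.0, 1.0, -0.016], [-1.0, -0.0, 0.002]]
ft_force: [-6.8, -0.3, 17.7]
grip_width: 0.0002
```

>>> drive_tool(
  targets=[
    [[0.01, 0, 0, 0, 0, 0, -1]],
  ],
)

```text
time_s: 22.6
position: [0.5606, 0.0297, 0.1131]
tool_rot: [[0.002, 0.016, 1.0], [-0.001, 1.0, -0.016], [-1.0, -0.0, 0.002]]
ft_force: [-6.3, -0.5, 16.0]
grip_width: 0.0001
```

>>> drive_tool(
  targets=[
    [[0.01, 0, 0, 0, 0, 0, -1]],
  ],
)

```text
time_s: 22.7
position: [0.5605, 0.0297, 0.1124]
tool_rot: [[0.002, 0.016, 1.0], [-0.0, 1.0, -0.016], [-1.0, -0.0, 0.002]]
ft_force: [-4.6, 0.5, 8.5]
grip_width: -0.0
```

>>> drive_tool(
  targets=[
    [[0, 0, 0, 0, 0, 0, -1]],
  ],
)

```text
time_s: 22.8
position: [0.5605, 0.0297, 0.1118]
tool_rot: [[0.001, 0.016, 1.0], [-0.0, 1.0, -0.016], [-1.0, -0.0, 0.001]]
ft_force: [-3.3, -1.2, 9.7]
grip_width: -0.0
```

The push dropped from about 17 N to 8.5–9.7 N and stayed there, so the spring has snapped. I now raise the tool straight up.

>>> drive_tool(
  targets=[
    [[-0.1, 0, 0, 0, 0, 0, -1], [-0.2, 0, 0, 0, 0, 0, -1], [-0.2, 0, 0, 0, 0, 0, -1], [-0.2, 0, 0, 0, 0, 0, -1], [-0.2, 0, 0, 0, 0, 0, -1]],
  ],
)

```text
time_s: 23.3
position: [0.5603, 0.0298, 0.1565]
tool_rot: [[-0.0, 0.016, 1.0], [0.0, 1.0, -0.016], [-1.0, 0.0, -0.0]]
ft_force: [1.1, -0.3, -0.0]
grip_width: 0.0001
```

>>> drive_tool(
  targets=[
    [[-0.4, 0, 0, 0, 0, 0, -1], [-0.6, 0, 0, 0, 0, 0, -1], [-0.8, 0, 0, 0, 0, 0, -1], [0, -0.8, -0.5, 0, 0, 0, -1], [0, -0.8, -0.5, 0, 0, 0, -1]],
  ],
)

```text
time_s: 23.8
position: [0.5088, -0.0497, 0.247]
tool_rot: [[0.002, 0.013, 1.0], [-0.001, 1.0, -0.013], [-1.0, -0.001, 0.002]]
ft_force: [0.9, -0.7, -0.1]
grip_width: -0.0001
```

>>> drive_tool(
  targets=[
    [[0, -0.6, -0.6, 0, 0, 0, -1], [0, -0.6, -0.6, 0, 0, 0, -1], [0, 0, -0.6, 0, 0, 0, -1], [0, 0, 0, 0, 0, 0, -1]],
  ],
)

```text
time_s: 24.2
position: [0.4156, -0.1081, 0.2463]
tool_rot: [[-0.001, 0.018, 1.0], [0.0, 1.0, -0.018], [-1.0, 0.0, -0.001]]
ft_force: [0.5, 0.2, -0.3]
grip_width: -0.0
```

```bash
python3 - <<'E'
from plan import *
show()
p=get_image('scene');save(p['image'],'s15.png',(225,190,385,290),5);save(p['image'],'s15f.png')
p=get_image('top');save(p['image'],'t15.png')
E
```

```text
t 24.2 TCP [ 0.4156 -0.1081  0.2463] stand mm [-140.4  141.2  246.3] yaw z deg -1.06 F [ 0.5  0.2 -0.3] w -0.0 q [-30.5   8.9  90.2  -0.   81.  -29.4]
tool axes in stand: y [ 1.    -0.004] z [-0.004 -1.   ]
```

View pics/s15.png

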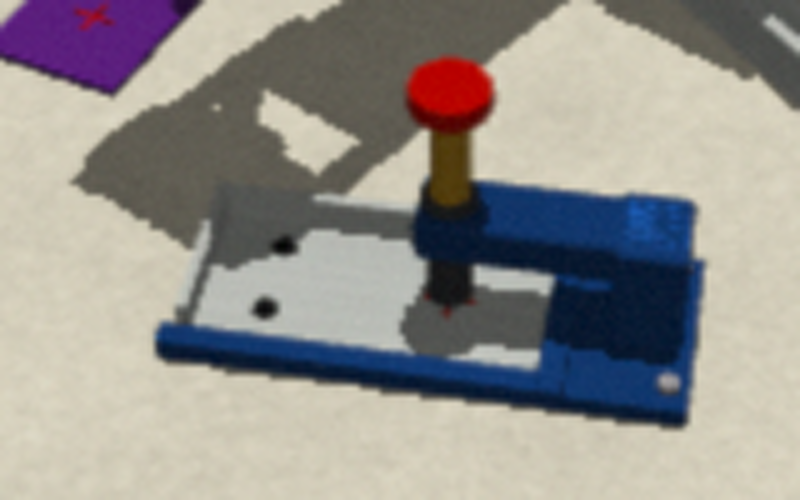

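View pics/t15.png

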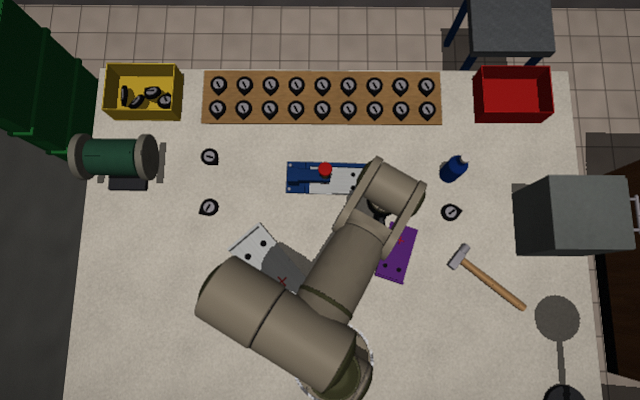

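View pics/s15f.png

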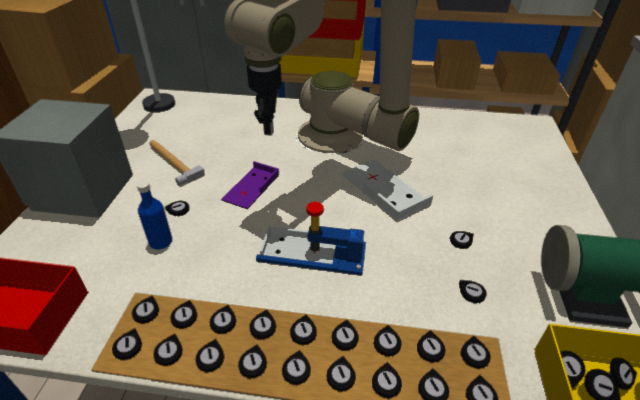

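```bash
python3 -c "
from rig import close_job
print(close_job())"
```

```text
the job is handed in; nothing more can be done
None
```

The bracket is seated against both fences, the punch was fired once, and the job is handed in at about 24 s of the 72 s allowed.

- **Choosing the bracket:** I took the smaller of the two unpainted aluminium brackets. Its outline in the camera images matched 180 × 90 mm.
- **Seating:** I slid the bracket with half-open fingers, pushing only on the rear and side flanges and with no upward motion while touching it. The side fence stopped it at about 9 N and the end stop at about 16 N. A second push on the side flange met firm resistance straight away, with no sliding up to about 18 N. That push also pressed down on the flange with about 14 N.
- **Punching:** The punch met the bracket after about 27–28 mm of stroke. The push then rose to about 17.7 N and dropped to 8.5 N at about 37 mm. I stopped there, held for 0.1 s (9.7 N) and raised the tool straight up.
- **Last checks:** The head is back at its original pixel position. The bracket shows no gap at either fence, and the red cross is centred under the nose. The three badges and the bottle look unmoved in the images, and the arm was clear of everything.
- **Limits of these checks:** The images resolve only about 1.5–2 mm, so the flush seating rests mainly on the contact forces. I could not read the catch directly; the snap is inferred from the force drop.

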